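# Stack a vacuum reducer assembly on the test port

## Robot

A 6-joint arm with a two-finger parallel gripper is mounted at the origin on a cart in front of the work surface, level with it; the furniture and walls round the work are solid. World frame = base frame: x ahead of the robot, y to its left, z up, the work surface at z = 0. Lengths are in m, angles in rad, forces in N, time in s.
With the tool pointing down it reaches from about 0.375 to 0.925 m from the base axis. Payload 5.7 kg.
Tool frame: the origin (TCP) lies at the very end of the fingers, on their centre line; the grasp point (between the pads) lies 19 mm behind it (ctrl.grip_depth is the distance from the TCP to the grasp point, in m); z points along the fingers, y is the direction in which the jaws open and shut (so a half turn about z gives the same grasp; the last joint's range is limited). The gripper opens to 88 mm and grips with 3 to 60 N. Pads are 20 mm wide; open, the fingers measure 115 mm over their backs; the gripper's body (75 mm by 178 mm) begins 61 mm behind the grasp point.
Start: joints at [-1.226, 0.359, 1.51, -0, 1.272, -0.115], TCP at [0.266, -0.538, 0.223] pointing down, gripper open.
Joint ranges: [-2.97, 2.97], [-1.01, 2.36], [0.21, 2.38], [-0.96, 4.11], [0.2, 2.71], [-2.98, 2.98]. Speed limits (rad/s): [2.39, 2.39, 3.14, 3.14, 3.14, 3.14].

## Interface

Orientations are given as a unit quaternion [x, y, z, w].
In Python, from rig import ctrl, optics gives the robot as it stands. The module is installed in compiled form; this text tells all that it offers.
- The arm moves only by the tool play_rows, never from a script. Its argument "series" is a list of rows, each an object of numbers: "dx", "dy", "dz": the shift along the world's x, y, z in m; "turn": the turn about the world's z in degrees; "fingers": the opening, from 0 (shut) to 1 (fully open). In form: [{"dx": .., "dy": .., "dz": .., "turn": .., "fingers": ..}, ...]. A call has exactly 10 rows; each row shifts and turns the commanded pose from where the row before left it; what a row does not reach is not made up. A row lasts 1/12 s, in which the tool goes at most 41.7 mm and 7.16 degrees, less where a joint would pass 70% of its speed; a pose out of reach is approached as far as the arm can. A call with a gripper value outside its range is refused whole. The fingers move at their own pace and stop on an object; the grip force is fixed at half the most. Time passes only in rows, so rows that do not move let the fingers close, or fill a call up. It gives the time, the measured TCP pose, the force and the opening at its end, in the units of the state.
- ctrl.get_state(): the state, without advancing time (a new reading comes with each control period).
- optics.grab_frame(name): name is "scene" or "top" or "wrist"; returns the picture (480x640x3 uint8, red, green, blue); there is no depth.
- optics.camera_params(name): a dict with "mtx" (3x3 intrinsics, pixels), "k1" (the pictures are not rectified: a ray, as slopes to the right and down, at radius r is drawn at 1 + k1 r^2 times it, then the intrinsics apply), "origin" and "orientation" of the camera in the world. Camera axes: x right, y up, looking along -z (the intrinsics and any distortion apply to the point x, -y, -z); pixel columns grow to the right and rows downward; lengths in m; the calibration is good to about 2 mm. A picture is of the moment at which its call begins: read the wrist's pose just before it. camera_params takes no time and is no camera call; for the wrist camera it gives the pose at the moment of the call.
- ctrl.sign_off(): hands the job in, once; it reports no verdict.
Trained networks look in the newest picture that a camera, given by its name, has taken for a name from the list of things; names that differ only in an ending like _2 or _b are one class to them, and where a whole thing is asked for, a point or a joint stands for the part that bears it (a point fixed in the world has none). Each returns a list of dicts, best first, with "p" (0 to 1); they miss things now and then, are a little off and sometimes report something else, mostly with a low value. They report only what shows in the picture. A call takes as long as a camera call.
- optics.outline_of(label, camera): "mask" (480x640 bool, what is visible of it) and "rect" ([left, top, width, height] in pixels, round what is visible of it).
The state is a dict: "time": time; "joint_positions": joint angles; "qd": joint speeds; "effort": joint torques, N m; "position": TCP position; "eef_rot": TCP orientation; "force": force on the tool from outside, world axes, zero at the start; "moment": the same for the moment, N m; "gripper_width": finger opening in m.
Only numpy, scipy, OpenCV 4.12 (cv2) and the standard library are available. Lean on these libraries where they do the work, as an engineer would, in place of code of your own. Each camera call takes 0.05 s, during which the arm holds its last target. There are 200 camera calls.

## Task

Build up the vacuum joint on the fixed test port, one part after another from the bottom: the large centring ring in the port, the conical reducer on it (wide end down), the small centring ring in the top of the reducer, and the blanking cap with its grip boss up on that. Each part must be fully seated in the one below and the finished stack left standing, let go. Leave the tape roll, the screw pot and the solder spool where they are.

Things in the scene. Friction and masses are not known exactly. Their poses are not given: they have to be found in the camera images.
- port_mouth (a point): Fixed steel port: an upright tube on a square 100 mm aluminium base plate (8 mm thick). The point is the centre of its open mouth, on the top face of its flange, 45 mm above the bench; z up. Flange 54 mm across, round bore 43 mm across and 9 mm deep. It stands at a different place every time.
- large_ring_center (a point): Large centring ring, lying flat, same both ways up, loose, 80 g: aluminium outer ring 64 mm across, 10 mm high (grip across it); on both sides a steel spigot 7 mm high tapering from 40 to 33 mm, its bore closed by a filter disc. 24 mm high in all. Point: its centre, half-way up. Seated, the outer ring lies on the port's flange and the centre is 5 mm above the port mouth; 1.5 mm play all round.
- reducer_center (a point): Conical steel reducer standing on its wide flange, loose, 250 g, 55 mm high: wide flange 54 mm across, cone, neck 34 mm, narrow flange 40 mm across in the top 8 mm (grip there). Bores: bottom 43 mm across, 9 deep; top 29 mm, 8 deep. Point: half-way up its axis; z to the narrow end. Seated, it rests on the large ring's outer ring, its centre 32.5 mm above that ring's centre; 1.5 mm play.
- small_ring_center (a point): Small centring ring, lying flat, same form as the large one, same both ways up, loose, 80 g: aluminium outer ring 48 mm across, 8 mm high (grip across it), steel spigots 6 mm high on both sides tapering from 26 to 19 mm. 20 mm high in all. Point: its centre, half-way up. Seated in the reducer's top bore, its centre is 31.5 mm above the reducer's centre; 1.5 mm play.
- cap_center (a point): Steel blanking cap, upright, loose, 100 g, 30 mm high: flange 40 mm across, 11 mm high, with a bore 29 mm across and 8 mm deep in its underside; on top a plain round grip boss 26 mm across, 19 mm high. Point: half-way up its axis, 15 mm above its underside; z to the boss. Seated on the small ring, its centre is 19 mm above that ring's centre; 1.5 mm play.
- elec_tape_center (a point): Bystander: roll of black tape, 62 mm across, 20 mm high, lying flat; point at its centre. Leave alone.
- screw_pot_center (a point): Bystander: small steel pot of screws, 57 mm across, 30 mm high; point at its centre. Leave alone.
- solder_spool_center (a point): Bystander: spool of solder wire with black rims, standing on a rim, 64 mm across, 40 mm high; point at its centre. Leave alone.

How it is judged:
On the way, in this order (a step that is already met when the one before it is completed fails the run):
1. the large ring is seated in the port (horizontal distance between large_ring_center and port_mouth below 0.005 m and z of large_ring_center in the frame of port_mouth between 0.002 and 0.008 m and angle between the z axis of large_ring_center and the z axis of port_mouth, either way round below 0.1 rad), for 0.2 s.
2. the reducer is seated on the large ring, wide end down (horizontal distance between reducer_center and large_ring_center below 0.005 m and z of reducer_center in the frame of port_mouth between 0.0345 and 0.0405 m and angle between the z axis of reducer_center and the z axis of port_mouth, either way round below 0.1 rad and angle between reducer_center's own z axis and vertical below 0.1 rad), for 0.2 s.
3. the small ring is seated in the top of the reducer (horizontal distance between small_ring_center and reducer_center below 0.005 m and z of small_ring_center in the frame of port_mouth between 0.066 and 0.072 m and angle between the z axis of small_ring_center and the z axis of port_mouth, either way round below 0.1 rad), for 0.2 s.
4. the cap is seated on the small ring, boss up (horizontal distance between cap_center and small_ring_center below 0.005 m and z of cap_center in the frame of port_mouth between 0.085 and 0.091 m and angle between the z axis of cap_center and the z axis of port_mouth, either way round below 0.1 rad and angle between cap_center's own z axis and vertical below 0.1 rad), for 0.2 s.
At the end, for the whole second after the job is handed in: Large ring, reducer, small ring and cap stand nested on the port in that order: each centre within 5 mm sideways of the one below and within 3 mm of its seated height above the port mouth (5, 37.5, 69 and 88 mm), upright within 0.1 rad, at rest and released (all of step 1 and all of step 2 and all of step 3 and all of step 4 and linear speed of each of large_ring, reducer, small_ring, cap below 0.02 m/s); the robot touches nothing.
It fails at once if the roll of black tape is moved more than 25 mm (distance of elec_tape_center from where it was at the start of the episode above 0.025 m).
It fails at once if the screw pot is moved more than 25 mm (distance of screw_pot_center from where it was at the start of the episode above 0.025 m).
It fails at once if the solder spool is moved more than 25 mm (distance of solder_spool_center from where it was at the start of the episode above 0.025 m).
It also fails if it takes over 104 s, if anything falls off the work surface, if the arm or the gripper's body presses on something with over 40 N, if the wrist force passes 120 N, or if a joint passes its speed limit or range.

## Working session

There is one attempt and no reset: what is moved stays moved. The work goes in short steps, Python scripts to look and compute and a tool call to move; the robot and the scene stay as the last step left them, time stands still between calls to the robot, and variables do not carry over. Pictures are saved under pics/ and viewed, about 12 in all and at most 16, crops included, and the job is handed in when it is done.

Besides the shell and the picture viewer there is one more tool, called after "Emit:" by a JSON object that holds its "fn" and its "kwargs", one argument or row to a line. play_rows: Moves the arm, as the interface text tells. Its arguments: {"type":"object","properties":{"series":{"type":"array"}},"required":["series"]}

```bash
mkdir -p pics
cat > h.py <<'E'
import numpy as np, cv2
from rig import ctrl, optics
from scipy.spatial.transform import Rotation as R
def snap(c,fn=None):
    P=optics.camera_params(c); im=optics.grab_frame(c)
    if fn: cv2.imwrite('pics/'+fn,im[:,:,::-1])
    return im,P
def ray(P,uv):
    K=np.array(P['mtx'],float); k=P['k1']
    d=np.linalg.inv(K)@np.array([uv[0],uv[1],1.]); x=d[:2].copy()
    u=x.copy()
    for _ in range(30): u=x/(1+k*(u@u))
    v=np.array([u[0],-u[1],-1.]); return np.array(P['origin']),R.from_quat(P['orientation']).as_matrix()@v
def onz(P,uv,z):
    o,v=ray(P,uv); return o+v*(z-o[2])/v[2]
def proj(P,X):
    X=np.atleast_2d(X); c=(X-np.array(P['origin']))@R.from_quat(P['orientation']).as_matrix()
    u=np.stack([c[:,0]/-c[:,2],-c[:,1]/-c[:,2]],1); u=u*(1+P['k1']*(u**2).sum(1,keepdims=True))
    K=np.array(P['mtx'],float); return u*[K[0,0],K[1,1]]+[K[0,2],K[1,2]]
NAMES=dict(port_mouth=.045,large_ring_center=.012,reducer_center=.0275,small_ring_center=.01,cap_center=.015,elec_tape_center=.01,screw_pot_center=.015,solder_spool_center=.02)
E
cat > a.py <<'E'
from h import *
s=ctrl.get_state(); print(s)
for c in ['top','scene']:
    im,P=snap(c,c+'1.png'); print(c,P)
    for n,z in NAMES.items():
        for r in optics.outline_of(n,c)[:2]:
            x,y,w,h=r['rect']; m=np.argwhere(r['mask']).mean(0)[::-1] if r['mask'].any() else [0,0]
            print(n,round(r['p'],2),r['rect'],m,onz(P,[x+w/2,y+h/2],z).round(4))
E
python3 a.py
```

```text
{'time': 0.0, 'joint_positions': array([-1.22610773e+00,  3.59469176e-01,  1.51142104e+00, -9.36081167e-06,
        1.27250972e+00, -1.15131566e-01]), 'qd': array([ 8.37993582e-04, -4.79806894e-04,  9.54933435e-04, -4.14171403e-04,
       -8.29324516e-07, -7.23655855e-04]), 'effort': array([ 1.57752588e-04, -5.15369761e+01, -2.70720828e+01,  6.74236380e-02,
        3.49696598e-02, -1.46306502e-04]), 'position': array([ 0.26601046, -0.53703874,  0.22183527]), 'eef_rot': array([ 9.73686179e-01,  2.27891221e-01, -1.07934209e-04, -8.97184431e-04]), 'force': array([ 0.89418284, -0.40261602,  0.65913777]), 'moment': array([0.00367752, 0.00873252, 0.01821909]), 'gripper_width': 0.08782230243055444}
top {'mtx': array([[471.76797541,   0.        , 312.09605152],
       [  0.        , 471.76797541, 235.87521458],
       [  0.        ,   0.        ,   1.        ]]), 'k1': -0.09981330016089665, 'origin': array([ 0.43463148, -0.00881968,  0.89615248]), 'orientation': array([-0.074884  ,  0.07406453,  0.719259  , -0.68671197])}
port_mouth 0.83 [174.5, 307.0, 62.8, 64.3] [205.47566607 339.87957371]
[... 1462 characters left out ...]
ng_center 0.55 [420.9, 238.4, 21.8, 19.0] [434.125      247.70723684] [ 0.4674 -0.1759  0.012 ]
reducer_center 0.61 [332.6, 216.7, 25.8, 36.0] [345.16535433 234.93858268] [ 0.6026 -0.0637  0.0275]
small_ring_center 0.71 [274.6, 259.9, 29.3, 16.4] [288.84750733 270.11143695] [0.6041 0.0814 0.01  ]
cap_center 0.56 [370.7, 267.0, 17.5, 20.4] [376.96352584 277.21580547] [ 0.4625 -0.0208  0.015 ]
elec_tape_center 0.66 [175.4, 297.9, 36.3, 27.7] [194.         310.31654676] [0.6075 0.2932 0.01  ]
screw_pot_center 0.58 [407.5, 200.3, 25.0, 22.4] [417.98863636 209.98863636] [ 0.5813 -0.2685  0.015 ]
solder_spool_center 0.66 [243.4, 200.2, 26.1, 30.4] [256.50078247 214.13302034] [0.8016 0.0168 0.02  ]
```

View pics/top1.png

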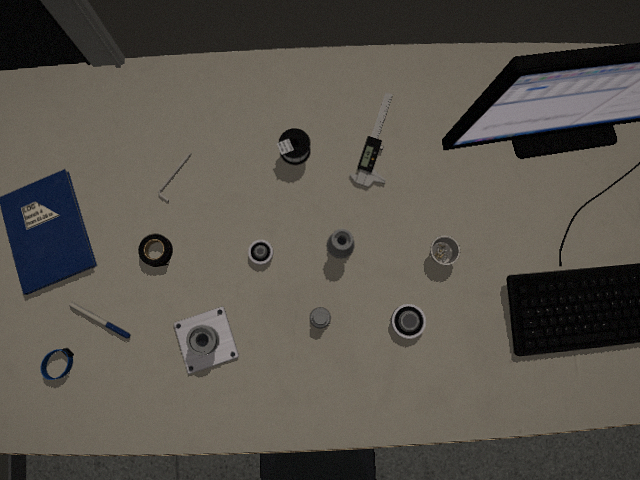

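Run:
```python
from rig import optics,ctrl
import numpy as np
from scipy.spatial.transform import Rotation as R
P=optics.camera_params('wrist');s=ctrl.get_state()
T=R.from_quat(s['eef_rot']);print(P['mtx'],P['k1'],T.inv().apply(P['origin']-s['position']),(T.inv()*R.from_quat(P['orientation'])).as_matrix().round(3), T.as_matrix().round(3))
```

```text
[[371.31220381   0.         320.56749968]
 [  0.         371.31220381 240.07696349]
 [  0.           0.           1.        ]] 0.016159777570156193 [ 7.39998810e-02 -3.22302063e-05 -1.61762509e-01] [[-0.     0.963  0.271]
 [ 1.     0.     0.001]
 [ 0.001  0.271 -0.963]] [[ 0.896  0.444 -0.   ]
 [ 0.444 -0.896  0.   ]
 [ 0.    -0.    -1.   ]]
```

The top view shows the port (202,340), reducer (341,243), cap (320,317), large ring (408,322) and small ring (260,252). The networks agree with all five. I'll move above the large ring.

Emit:
{"fn": "play_rows", "kwargs": {
  "series": [
    {"dx":0.019,"dy":0.0355,"dz":0,"turn":0,"fingers":1},
    {"dx":0.019,"dy":0.0355,"dz":0,"turn":0,"fingers":1},
    {"dx":0.019,"dy":0.0355,"dz":0,"turn":0,"fingers":1},
    {"dx":0.019,"dy":0.0355,"dz":0,"turn":0,"fingers":1},
    {"dx":0.019,"dy":0.0355,"dz":0,"turn":0,"fingers":1},
    {"dx":0.019,"dy":0.0355,"dz":0,"turn":0,"fingers":1},
    {"dx":0.019,"dy":0.0355,"dz":0,"turn":0,"fingers":1},
    {"dx":0.019,"dy":0.0355,"dz":-0.01,"turn":0,"fingers":1},
    {"dx":0.019,"dy":0.0355,"dz":-0.01,"turn":0,"fingers":1},
    {"dx":0.019,"dy":0.0355,"dz":-0.01,"turn":0,"fingers":1}
  ]
}}

```text
time: 1.73
position: [0.4571, -0.181, 0.1928]
eef_rot: [0.974, 0.228, 0.001, 0.0]
force: [0.7, 0.3, 0.4]
gripper_width: 0.0883
```

```bash
cat >> h.py <<'E'
# (z of plane above the part centre, radius there) ; silhouette circles
PL=dict(port_mouth=(0,.027),large_ring_center=(.005,.032),reducer_center=(.0275,.02),small_ring_center=(.004,.024),cap_center=(.015,.013))
SIL=dict(large_ring_center=[(.005,.032),(-.005,.032),(.012,.0165)],reducer_center=[(.0275,.02),(.0195,.02),(-.0275,.027),(-.02,.027)],
 small_ring_center=[(.004,.024),(-.004,.024),(.01,.0095)],cap_center=[(.015,.013),(-.004,.02),(-.015,.02)])
TH=np.linspace(0,2*np.pi,72,endpoint=False)
def circ(x,y,z,r): return np.stack([x+r*np.cos(TH),y+r*np.sin(TH),0*TH+z],1)
def hullc(pts):
    m=cv2.moments(cv2.convexHull(np.float32(pts))); return np.array([m['m10'],m['m01']])/m['m00'],m['m00']
def sil(n,c,zc,P):
    from scipy.optimize import least_squares
    out=[]
    for r in optics.outline_of(n,c)[:2]:
        pts=np.argwhere(r['mask'])[:,::-1]
        if len(pts)<50: continue
        cm,am=hullc(pts)
        f=lambda q:hullc(np.vstack([proj(P,circ(q[0],q[1],zc+z,rr)) for z,rr in SIL[n]]))
        s=least_squares(lambda q:f(q)[0]-cm,onz(P,cm,zc)[:2],diff_step=1e-4)
        out.append((round(r['p'],2),s.x.round(4),'area ratio',round(am/f(s.x)[1],2)))
    return out
def refine(im,P,xy,z,r,w=.06,px=4000):
    """rectify plane z round xy, vote circles of radius r"""
    n=int(2*w*px); t=(np.arange(n)+.5)/px-w
    X,Y=np.meshgrid(xy[0]+t,xy[1]+t); uv=proj(P,np.stack([X.ravel(),Y.ravel(),0*X.ravel()+z],1)).astype(np.float32).reshape(n,n,2)
    g=cv2.GaussianBlur(cv2.cvtColor(cv2.remap(im,uv[...,0],uv[...,1],cv2.INTER_LINEAR),cv2.COLOR_RGB2GRAY),(0,0),3)
    C=cv2.HoughCircles(g,cv2.HOUGH_GRADIENT,1.5,20,param1=60,param2=15,minRadius=int((r-.001)*px),maxRadius=int((r+.001)*px))
    return g,[] if C is None else [((xy+(c[:2]+.5)/px-w).round(4),round(c[2]/px,4)) for c in C[0][:3]]
def look(n,zc,xy,fn=None,c='wrist'):
    im,P=snap(c,fn); s=ctrl.get_state(); print('t',round(s['time'],2),'tcp',s['position'].round(4),'F',s['force'].round(1),'w',round(s['gripper_width'],4))
    print('centre line tool x,y',R.from_quat(s['eef_rot']).as_matrix()[:2,:2].round(3).tolist())
    if n in SIL: print('sil',sil(n,c,zc,P))
    print('hough',refine(im,P,np.array(xy),zc+PL[n][0],PL[n][1])[1])
    return im,P
E
python3 - <<'E'
from h import *
look('large_ring_center',.012,[.459,-.179],'w1.png')
E
```

```text
t 1.78 tcp [ 0.4585 -0.1742  0.1908] F [ 2.   4.5 -0.4] w 0.0879
centre line tool x,y [[0.895, 0.446], [0.446, -0.895]]
sil [(0.94, array([ 0.4538, -0.1843]), 'area ratio', 0.98)]
hough [(array([ 0.4541, -0.1843]), np.float32(0.0315)), (array([ 0.4503, -0.1888]), np.float32(0.0328)), (array([ 0.4514, -0.1794]), np.float32(0.032))]
```

View pics/w1.png

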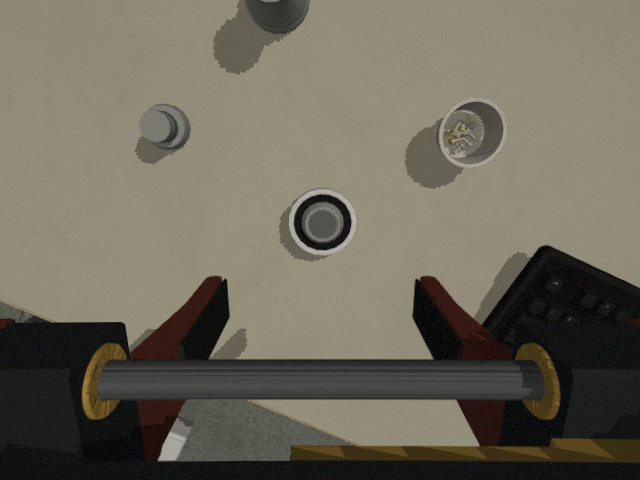

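The picture shows the ring centred at (322,222), clear of the fingers. Both fits give (0.454, -0.184). I'll descend and look once more.

Emit:
{"fn": "play_rows", "kwargs": {
  "series": [
    {"dx":-0.002,"dy":-0.002,"dz":-0.02,"turn":0,"fingers":1},
    {"dx":0,"dy":0,"dz":-0.025,"turn":0,"fingers":1},
    {"dx":0,"dy":0,"dz":-0.025,"turn":0,"fingers":1},
    {"dx":0,"dy":0,"dz":-0.025,"turn":0,"fingers":1},
    {"dx":0,"dy":0,"dz":-0.01,"turn":0,"fingers":1},
    {"dx":0,"dy":0,"dz":0,"turn":0,"fingers":1},
    {"dx":0,"dy":0,"dz":0,"turn":0,"fingers":1},
    {"dx":0,"dy":0,"dz":0,"turn":0,"fingers":1},
    {"dx":0,"dy":0,"dz":0,"turn":0,"fingers":1},
    {"dx":0,"dy":0,"dz":0,"turn":0,"fingers":1}
  ]
}}

```text
time: 2.67
position: [0.4551, -0.1853, 0.0889]
eef_rot: [0.974, 0.228, 0.001, 0.001]
force: [0.5, -0.3, 0.1]
gripper_width: 0.0875
```

Run:
```python
from h import *
look('large_ring_center',.012,[.454,-.184],'w2.png')
```

```text
t 2.72 tcp [ 0.455  -0.1851  0.0887] F [0.8 0.8 0.5] w 0.0879
centre line tool x,y [[0.896, 0.444], [0.444, -0.896]]
sil [(0.87, array([ 0.454 , -0.1843]), 'area ratio', 0.96)]
hough [(array([ 0.4539, -0.1844]), np.float32(0.0317)), (array([ 0.4584, -0.1792]), np.float32(0.0328)), (array([ 0.4521, -0.1796]), np.float32(0.0315))]
```

Emit:
{"fn": "play_rows", "kwargs": {
  "series": [
    {"dx":-0.001,"dy":0.001,"dz":-0.02,"turn":0,"fingers":1},
    {"dx":0,"dy":0,"dz":-0.025,"turn":0,"fingers":1},
    {"dx":0,"dy":0,"dz":-0.025,"turn":0,"fingers":1},
    {"dx":0,"dy":0,"dz":-0.015,"turn":0,"fingers":1},
    {"dx":0,"dy":0,"dz":0,"turn":0,"fingers":1},
    {"dx":0,"dy":0,"dz":0,"turn":0,"fingers":0.5},
    {"dx":0,"dy":0,"dz":0,"turn":0,"fingers":0.5},
    {"dx":0,"dy":0,"dz":0,"turn":0,"fingers":0.5},
    {"dx":0,"dy":0,"dz":0,"turn":0,"fingers":0.5},
    {"dx":0,"dy":0,"dz":0,"turn":0,"fingers":0.5}
  ]
}}

```text
time: 3.6
position: [0.4536, -0.1839, 0.0032]
eef_rot: [0.974, 0.228, 0.0, 0.0]
force: [0.9, -0.1, 1.9]
gripper_width: 0.0631
```

Emit:
{"fn": "play_rows", "kwargs": {
  "series": [
    {"dx":0,"dy":0,"dz":0,"turn":0,"fingers":0.5},
    {"dx":0,"dy":0,"dz":0,"turn":0,"fingers":0.5},
    {"dx":0,"dy":0,"dz":0,"turn":0,"fingers":0.5},
    {"dx":0,"dy":0,"dz":0.01,"turn":0,"fingers":0.5},
    {"dx":0,"dy":0,"dz":0.02,"turn":0,"fingers":0.5},
    {"dx":0,"dy":0,"dz":0.03,"turn":0,"fingers":0.5},
    {"dx":0,"dy":0,"dz":0.03,"turn":0,"fingers":0.5},
    {"dx":0,"dy":0,"dz":0.03,"turn":0,"fingers":0.5},
    {"dx":0,"dy":0,"dz":0.03,"turn":0,"fingers":0.5},
    {"dx":0,"dy":0,"dz":0,"turn":0,"fingers":0.5}
  ]
}}

```text
time: 4.43
position: [0.4563, -0.1853, 0.1583]
eef_rot: [0.974, 0.228, 0.003, 0.003]
force: [0.9, 0.1, 0.5]
gripper_width: 0.0633
```

Emit:
{"fn": "play_rows", "kwargs": {
  "series": [
    {"dx":-0.01,"dy":0.037,"dz":0,"turn":0,"fingers":0.5},
    {"dx":-0.01,"dy":0.037,"dz":0,"turn":0,"fingers":0.5},
    {"dx":-0.01,"dy":0.037,"dz":0,"turn":0,"fingers":0.5},
    {"dx":-0.01,"dy":0.037,"dz":0,"turn":0,"fingers":0.5},
    {"dx":-0.01,"dy":0.037,"dz":0,"turn":0,"fingers":0.5},
    {"dx":-0.01,"dy":0.037,"dz":0,"turn":0,"fingers":0.5},
    {"dx":-0.01,"dy":0.037,"dz":0,"turn":0,"fingers":0.5},
    {"dx":-0.01,"dy":0.037,"dz":0,"turn":0,"fingers":0.5},
    {"dx":-0.005,"dy":0.037,"dz":0,"turn":0,"fingers":0.5},
    {"dx":0,"dy":0,"dz":0,"turn":0,"fingers":0.5}
  ]
}}

```text
time: 5.27
position: [0.3659, 0.1545, 0.1525]
eef_rot: [0.973, 0.231, -0.0, -0.001]
force: [-0.6, -0.6, -1.1]
gripper_width: 0.0634
```

Run:
```python
from h import *
snap('wrist')
im,P=look('port_mouth',.045,[.44,.186],'w3.png')
print(refine(im,P,np.array([.44,.186]),.045,.0215)[1])
s=ctrl.get_state();print(sil('large_ring_center','wrist',s['position'][2]+.009,P))
```

```text
t 5.37 tcp [0.3673 0.1503 0.1524] F [ 0.4  0.6 -0.1] w 0.0632
centre line tool x,y [[0.894, 0.448], [0.448, -0.894]]
hough [(array([0.4362, 0.1938]), np.float32(0.0269)), (array([0.4324, 0.1987]), np.float32(0.0278)), (array([0.4366, 0.1878]), np.float32(0.0278))]
[(array([0.4377, 0.1938]), np.float32(0.0206)), (array([0.4407, 0.1987]), np.float32(0.021)), (array([0.4399, 0.1889]), np.float32(0.0206))]
[(0.79, array([0.3685, 0.1532]), 'area ratio', 0.91)]
```

View pics/w3.png

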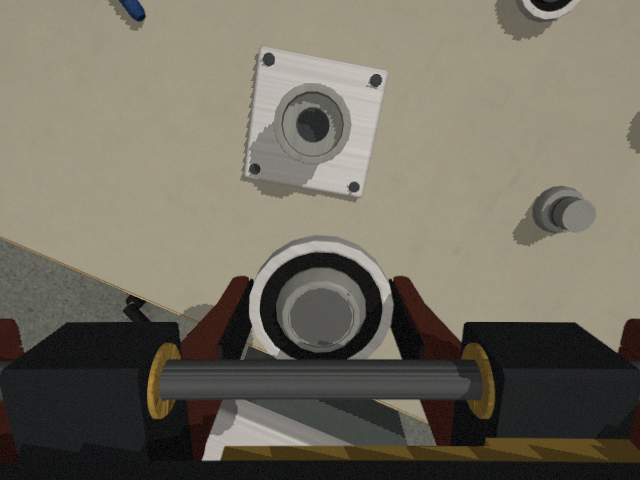

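The port flange spans columns 274–351 and rows 84–163, and the ring is held flat at (320,305). I'll cross-check the port centre with the plate holes and the flange extents.

Run:
```python
from h import *
P=optics.camera_params('wrist')
q=[onz(P,p,.008)[:2] for p in [(269,59),(376,80),(354,187),(255,169)]]
print('holes mean',np.mean(q,0),'sides',[np.linalg.norm(q[i]-q[i-1]).round(4) for i in range(4)])
for c in [(.4362,.1938),(.4377,.1938)]:
    u=proj(P,circ(*c,.045,.027)); print(c,u.min(0).round(1),u.max(0).round(1))
```

```text
holes mean [0.43767466 0.19053598] sides [np.float64(0.0825), np.float64(0.0822), np.float64(0.0826), np.float64(0.082)]
(0.4362, 0.1938) [268.2  82.3] [346.4 164.4]
(0.4377, 0.1938) [269.1  80.1] [347.4 162.4]
```

Emit:
{"fn": "play_rows", "kwargs": {
  "series": [
    {"dx":0.014,"dy":0.008,"dz":0,"turn":0,"fingers":0.5},
    {"dx":0.014,"dy":0.008,"dz":0,"turn":0,"fingers":0.5},
    {"dx":0.014,"dy":0.008,"dz":0,"turn":0,"fingers":0.5},
    {"dx":0.014,"dy":0.008,"dz":0,"turn":0,"fingers":0.5},
    {"dx":0.014,"dy":0.009,"dz":-0.02,"turn":0,"fingers":0.5},
    {"dx":0,"dy":0,"dz":-0.025,"turn":0,"fingers":0.5},
    {"dx":0,"dy":0,"dz":-0.025,"turn":0,"fingers":0.5},
    {"dx":0,"dy":0,"dz":-0.02,"turn":0,"fingers":0.5},
    {"dx":0,"dy":0,"dz":0,"turn":0,"fingers":0.5},
    {"dx":0,"dy":0,"dz":0,"turn":0,"fingers":0.5}
  ]
}}

```text
time: 6.25
position: [0.4377, 0.1884, 0.0618]
eef_rot: [0.974, 0.227, -0.002, 0.0]
force: [1.1, 0.2, -0.5]
gripper_width: 0.0632
```

Emit:
{"fn": "play_rows", "kwargs": {
  "series": [
    {"dx":0,"dy":0,"dz":-0.003,"turn":0,"fingers":0.5},
    {"dx":0,"dy":0,"dz":0,"turn":0,"fingers":0.5},
    {"dx":0,"dy":0,"dz":0,"turn":0,"fingers":0.5},
    {"dx":0,"dy":0,"dz":0,"turn":0,"fingers":0.5},
    {"dx":0,"dy":0,"dz":0,"turn":0,"fingers":0.5},
    {"dx":0,"dy":0,"dz":0,"turn":0,"fingers":0.5},
    {"dx":0,"dy":0,"dz":0,"turn":0,"fingers":0.5},
    {"dx":0,"dy":0,"dz":0,"turn":0,"fingers":0.5},
    {"dx":0,"dy":0,"dz":0,"turn":0,"fingers":0.5},
    {"dx":0,"dy":0,"dz":0,"turn":0,"fingers":0.5}
  ]
}}

```text
time: 7.08
position: [0.4382, 0.1904, 0.0596]
eef_rot: [0.974, 0.228, -0.0, -0.0]
force: [-0.2, -0.1, -1.0]
gripper_width: 0.0633
```

Emit:
{"fn": "play_rows", "kwargs": {
  "series": [
    {"dx":-0.0005,"dy":0.0005,"dz":-0.004,"turn":0,"fingers":0.5},
    {"dx":0,"dy":0,"dz":-0.004,"turn":0,"fingers":0.5},
    {"dx":0,"dy":0,"dz":-0.003,"turn":0,"fingers":0.5},
    {"dx":0,"dy":0,"dz":-0.003,"turn":0,"fingers":0.5},
    {"dx":0,"dy":0,"dz":-0.002,"turn":0,"fingers":0.5},
    {"dx":0,"dy":0,"dz":-0.002,"turn":0,"fingers":0.5},
    {"dx":0,"dy":0,"dz":0,"turn":0,"fingers":0.5},
    {"dx":0,"dy":0,"dz":0,"turn":0,"fingers":0.5},
    {"dx":0,"dy":0,"dz":0,"turn":0,"fingers":0.5},
    {"dx":0,"dy":0,"dz":0,"turn":0,"fingers":0.5}
  ]
}}

```text
time: 7.92
position: [0.4373, 0.1916, 0.0415]
eef_rot: [0.974, 0.227, -0.0, -0.001]
force: [-1.1, 4.7, 0.0]
gripper_width: 0.0636
```

Emit:
{"fn": "play_rows", "kwargs": {
  "series": [
    {"dx":0,"dy":0,"dz":-0.0005,"turn":0,"fingers":0.9},
    {"dx":0,"dy":0,"dz":0,"turn":0,"fingers":0.9},
    {"dx":0,"dy":0,"dz":0,"turn":0,"fingers":0.9},
    {"dx":0,"dy":0,"dz":0,"turn":0,"fingers":0.95},
    {"dx":0,"dy":0,"dz":0,"turn":0,"fingers":0.95},
    {"dx":0,"dy":0,"dz":0.02,"turn":0,"fingers":0.95},
    {"dx":0,"dy":0,"dz":0.03,"turn":0,"fingers":0.95},
    {"dx":0,"dy":0,"dz":0.03,"turn":0,"fingers":0.95},
    {"dx":0,"dy":0,"dz":0.03,"turn":0,"fingers":0.95},
    {"dx":0,"dy":0,"dz":0,"turn":0,"fingers":0.95}
  ]
}}

```text
time: 8.75
position: [0.4414, 0.1918, 0.1562]
eef_rot: [0.974, 0.228, 0.005, -0.0]
force: [0.8, -1.1, 0.1]
gripper_width: 0.0838
```

Run:
```python
from h import *
snap('wrist');snap('wrist');look('large_ring_center',.05,[.438,.192],'w4.png')
```

```text
t 8.9 tcp [0.4376 0.1907 0.1511] F [-0.5 -0.2 -0.1] w 0.0838
centre line tool x,y [[0.896, 0.444], [0.444, -0.896]]
sil [(0.66, array([0.4371, 0.1926]), 'area ratio', 0.95)]
hough [(array([0.4372, 0.1927]), np.float32(0.0314)), (array([0.4331, 0.1964]), np.float32(0.0324)), (array([0.4421, 0.1886]), np.float32(0.0328))]
```

View pics/w4.png

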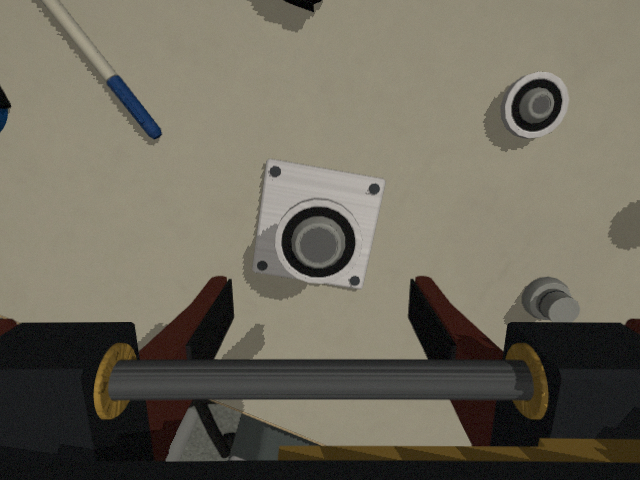

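The ring is seated flat, centre (318,242) in the picture and (0.437, 0.1926) in the world. The reducer is next.

Emit:
{"fn": "play_rows", "kwargs": {
  "series": [
    {"dx":0.0185,"dy":-0.0285,"dz":0,"turn":0,"fingers":0.95},
    {"dx":0.0185,"dy":-0.0285,"dz":0,"turn":0,"fingers":0.95},
    {"dx":0.0185,"dy":-0.0285,"dz":0,"turn":0,"fingers":0.95},
    {"dx":0.0185,"dy":-0.0285,"dz":0,"turn":0,"fingers":0.95},
    {"dx":0.0185,"dy":-0.0285,"dz":0,"turn":0,"fingers":0.9},
    {"dx":0.0185,"dy":-0.0285,"dz":0,"turn":0,"fingers":0.9},
    {"dx":0.0185,"dy":-0.0285,"dz":0,"turn":0,"fingers":0.9},
    {"dx":0.0185,"dy":-0.0285,"dz":0,"turn":0,"fingers":0.9},
    {"dx":0.0165,"dy":-0.0285,"dz":0,"turn":0,"fingers":0.9},
    {"dx":0,"dy":0,"dz":0,"turn":0,"fingers":0.9}
  ]
}}

```text
time: 9.78
position: [0.605, -0.0709, 0.1492]
eef_rot: [0.974, 0.226, 0.0, 0.001]
force: [0.4, -0.1, 0.4]
gripper_width: 0.0792
```

Run:
```python
from h import *
snap('wrist');snap('wrist');im,P=look('reducer_center',.0275,[.602,-.065],'w5.png')
print(refine(im,P,np.array([.602,-.065]),.055,.0145)[1])
```

```text
t 9.93 tcp [ 0.6006 -0.0653  0.1492] F [-0.6  1.1 -0.4] w 0.0793
centre line tool x,y [[0.897, 0.443], [0.443, -0.897]]
sil [(0.95, array([ 0.6063, -0.0666]), 'area ratio', 0.95)]
hough [(array([ 0.6064, -0.0673]), np.float32(0.02))]
[(array([ 0.6064, -0.0677]), np.float32(0.0138)), (array([ 0.6068, -0.0624]), np.float32(0.0153))]
```

View pics/w5.png

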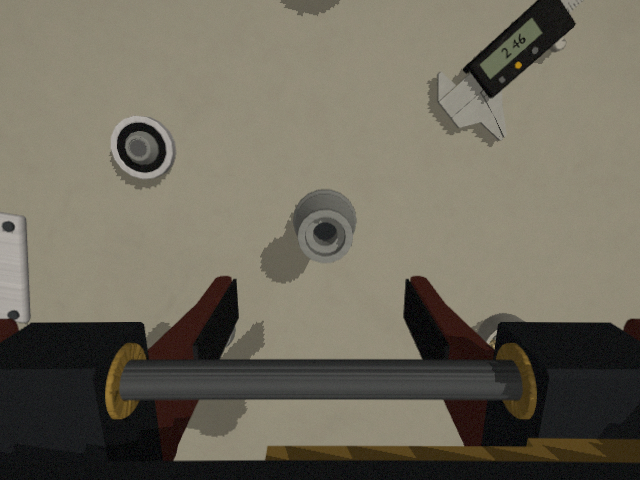

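The reducer's top is at (325,235) and the fits agree on (0.6064, -0.067). I'll grip the narrow flange.

Emit:
{"fn": "play_rows", "kwargs": {
  "series": [
    {"dx":0.003,"dy":-0.001,"dz":-0.02,"turn":0,"fingers":0.9},
    {"dx":0.003,"dy":-0.001,"dz":-0.025,"turn":0,"fingers":0.9},
    {"dx":0,"dy":0,"dz":-0.025,"turn":0,"fingers":0.9},
    {"dx":0,"dy":0,"dz":-0.025,"turn":0,"fingers":0.9},
    {"dx":0,"dy":0,"dz":-0.016,"turn":0,"fingers":0.9},
    {"dx":0,"dy":0,"dz":0,"turn":0,"fingers":0.9},
    {"dx":0,"dy":0,"dz":0,"turn":0,"fingers":0.8},
    {"dx":0,"dy":0,"dz":0,"turn":0,"fingers":0.6},
    {"dx":0,"dy":0,"dz":0,"turn":0,"fingers":0.5},
    {"dx":0,"dy":0,"dz":0,"turn":0,"fingers":0.3}
  ]
}}

```text
time: 10.82
position: [0.6092, -0.0676, 0.0416]
eef_rot: [0.974, 0.228, 0.001, 0.0]
force: [0.1, -0.3, -0.2]
gripper_width: 0.0559
```

Emit:
{"fn": "play_rows", "kwargs": {
  "series": [
    {"dx":0,"dy":0,"dz":0,"turn":0,"fingers":0.3},
    {"dx":0,"dy":0,"dz":0,"turn":0,"fingers":0.3},
    {"dx":0,"dy":0,"dz":0,"turn":0,"fingers":0.3},
    {"dx":0,"dy":0,"dz":0,"turn":0,"fingers":0.3},
    {"dx":0,"dy":0,"dz":0,"turn":0,"fingers":0.3},
    {"dx":0,"dy":0,"dz":0,"turn":0,"fingers":0.3},
    {"dx":0,"dy":0,"dz":0,"turn":0,"fingers":0.3},
    {"dx":0,"dy":0,"dz":0,"turn":0,"fingers":0.3},
    {"dx":0,"dy":0,"dz":0,"turn":0,"fingers":0.3},
    {"dx":0,"dy":0,"dz":0,"turn":0,"fingers":0.3}
  ]
}}

```text
time: 11.65
position: [0.6084, -0.0676, 0.0407]
eef_rot: [0.974, 0.228, 0.0, -0.0]
force: [-1.4, 1.6, 6.1]
gripper_width: 0.0389
```

Emit:
{"fn": "play_rows", "kwargs": {
  "series": [
    {"dx":0,"dy":0,"dz":0.01,"turn":0,"fingers":0.3},
    {"dx":0,"dy":0,"dz":0.02,"turn":0,"fingers":0.3},
    {"dx":0,"dy":0,"dz":0.03,"turn":0,"fingers":0.3},
    {"dx":0,"dy":0,"dz":0.03,"turn":0,"fingers":0.3},
    {"dx":0,"dy":0,"dz":0.02,"turn":0,"fingers":0.3},
    {"dx":0,"dy":0,"dz":0.01,"turn":0,"fingers":0.3},
    {"dx":-0.012,"dy":0.018,"dz":0,"turn":0,"fingers":0.3},
    {"dx":-0.02,"dy":0.03,"dz":0,"turn":0,"fingers":0.3},
    {"dx":-0.02,"dy":0.03,"dz":0,"turn":0,"fingers":0.3},
    {"dx":-0.02,"dy":0.03,"dz":0,"turn":0,"fingers":0.3}
  ]
}}

```text
time: 12.48
position: [0.5346, 0.041, 0.1595]
eef_rot: [0.974, 0.227, -0.001, -0.0]
force: [1.2, 1.1, -2.8]
gripper_width: 0.0389
```

Emit:
{"fn": "play_rows", "kwargs": {
  "series": [
    {"dx":-0.02,"dy":0.03,"dz":0,"turn":0,"fingers":0.3},
    {"dx":-0.02,"dy":0.03,"dz":0,"turn":0,"fingers":0.3},
    {"dx":-0.02,"dy":0.03,"dz":0,"turn":0,"fingers":0.3},
    {"dx":-0.02,"dy":0.03,"dz":0,"turn":0,"fingers":0.3},
    {"dx":-0.018,"dy":0.03,"dz":0,"turn":0,"fingers":0.3},
    {"dx":0,"dy":0,"dz":0,"turn":0,"fingers":0.3},
    {"dx":0,"dy":0,"dz":0,"turn":0,"fingers":0.3},
    {"dx":0,"dy":0,"dz":0,"turn":0,"fingers":0.3},
    {"dx":0,"dy":0,"dz":0,"turn":0,"fingers":0.3},
    {"dx":0,"dy":0,"dz":0,"turn":0,"fingers":0.3}
  ]
}}

```text
time: 13.32
position: [0.439, 0.1894, 0.16]
eef_rot: [0.974, 0.227, -0.0, 0.0]
force: [-0.5, 0.0, -2.4]
gripper_width: 0.0388
```

Run:
```python
from h import *
s=ctrl.get_state(); p=s['position']
im,P=look('reducer_center',p[2]-.0407+.0275,p[:2],'w6.png')
print(refine(im,P,p[:2],p[2]-.0407+.055,.0145)[1])
u=proj(P,np.vstack([circ(p[0]+a,p[1]+b,p[2]-.0407,.027) for a,b in [(0,0),(-.002,.0006)]])).round(0)
print(u[:72].min(0),u[:72].max(0),u[72:].min(0),u[72:].max(0))
```

```text
t 13.37 tcp [0.439  0.1894 0.16  ] F [-0.1  0.4 -2.1] w 0.0384
centre line tool x,y [[0.897, 0.442], [0.442, -0.897]]
sil [(0.66, array([0.4374, 0.1888]), 'area ratio', 0.96)]
hough [(array([0.4378, 0.1893]), np.float32(0.0199)), (array([0.4528, 0.2096]), np.float32(0.0208)), (array([0.4652, 0.2017]), np.float32(0.0195))]
[(array([0.4682, 0.2058]), np.float32(0.0144)), (array([0.4382, 0.1889]), np.float32(0.0147)), (array([0.422 , 0.2227]), np.float32(0.0136))]
[274. 223.] [368. 311.] [272. 226.] [365. 313.]
```

View pics/w6.png

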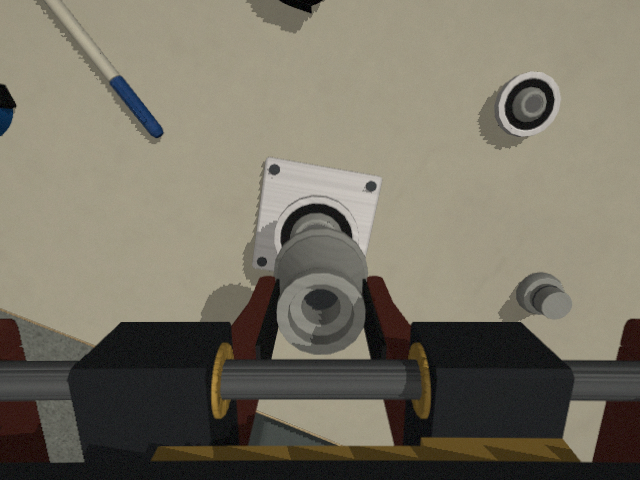

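The reducer is held upright, base spanning columns 275–367, at (0.4376, 0.189). The target is (0.4372, 0.1926), so I'll shift +3.5 mm in y and lower.

Emit:
{"fn": "play_rows", "kwargs": {
  "series": [
    {"dx":-0.0005,"dy":0.0035,"dz":0,"turn":0,"fingers":0.3},
    {"dx":0,"dy":0,"dz":-0.015,"turn":0,"fingers":0.3},
    {"dx":0,"dy":0,"dz":-0.02,"turn":0,"fingers":0.3},
    {"dx":0,"dy":0,"dz":-0.018,"turn":0,"fingers":0.3},
    {"dx":0,"dy":0,"dz":0,"turn":0,"fingers":0.3},
    {"dx":0,"dy":0,"dz":0,"turn":0,"fingers":0.3},
    {"dx":0,"dy":0,"dz":0,"turn":0,"fingers":0.3},
    {"dx":0,"dy":0,"dz":-0.002,"turn":0,"fingers":0.3},
    {"dx":0,"dy":0,"dz":-0.002,"turn":0,"fingers":0.3},
    {"dx":0,"dy":0,"dz":0,"turn":0,"fingers":0.3}
  ]
}}

```text
time: 14.25
position: [0.4381, 0.1939, 0.1035]
eef_rot: [0.974, 0.228, 0.001, -0.0]
force: [-0.1, 0.0, -2.3]
gripper_width: 0.0391
```

Emit:
{"fn": "play_rows", "kwargs": {
  "series": [
    {"dx":0,"dy":0,"dz":-0.002,"turn":0,"fingers":0.3},
    {"dx":0,"dy":0,"dz":-0.002,"turn":0,"fingers":0.3},
    {"dx":0,"dy":0,"dz":-0.001,"turn":0,"fingers":0.3},
    {"dx":0,"dy":0,"dz":-0.001,"turn":0,"fingers":0.3},
    {"dx":0,"dy":0,"dz":-0.001,"turn":0,"fingers":0.3},
    {"dx":0,"dy":0,"dz":0,"turn":0,"fingers":0.3},
    {"dx":0,"dy":0,"dz":0,"turn":0,"fingers":0.3},
    {"dx":0,"dy":0,"dz":0,"turn":0,"fingers":0.3},
    {"dx":0,"dy":0,"dz":0,"turn":0,"fingers":0.3},
    {"dx":0,"dy":0,"dz":0,"turn":0,"fingers":0.3}
  ]
}}

```text
time: 15.08
position: [0.4378, 0.1939, 0.0962]
eef_rot: [0.974, 0.228, 0.0, -0.0]
force: [-0.5, -0.1, -2.3]
gripper_width: 0.0385
```

Still carrying the weight (-2.3 N), about 0.5 mm above the seat. I'll lower 1 mm and release.

Emit:
{"fn": "play_rows", "kwargs": {
  "series": [
    {"dx":0,"dy":0,"dz":-0.0005,"turn":0,"fingers":0.3},
    {"dx":0,"dy":0,"dz":-0.0005,"turn":0,"fingers":0.3},
    {"dx":0,"dy":0,"dz":0,"turn":0,"fingers":0.3},
    {"dx":0,"dy":0,"dz":0,"turn":0,"fingers":0.5},
    {"dx":0,"dy":0,"dz":0,"turn":0,"fingers":0.8},
    {"dx":0,"dy":0,"dz":0,"turn":0,"fingers":0.9},
    {"dx":0,"dy":0,"dz":0,"turn":0,"fingers":0.9},
    {"dx":0,"dy":0,"dz":0,"turn":0,"fingers":0.9},
    {"dx":0,"dy":0,"dz":0,"turn":0,"fingers":0.9},
    {"dx":0,"dy":0,"dz":0,"turn":0,"fingers":0.9}
  ]
}}

```text
time: 15.92
position: [0.4377, 0.1938, 0.0951]
eef_rot: [0.974, 0.228, -0.0, -0.0]
force: [0.0, 0.0, 0.7]
gripper_width: 0.0781
```

Emit:
{"fn": "play_rows", "kwargs": {
  "series": [
    {"dx":0,"dy":0,"dz":0.02,"turn":0,"fingers":0.9},
    {"dx":0,"dy":0,"dz":0.03,"turn":0,"fingers":0.9},
    {"dx":0,"dy":0,"dz":0.03,"turn":0,"fingers":0.9},
    {"dx":0,"dy":0,"dz":0.03,"turn":0,"fingers":0.9},
    {"dx":0,"dy":0,"dz":0.01,"turn":0,"fingers":0.9},
    {"dx":0,"dy":0,"dz":0,"turn":0,"fingers":0.9},
    {"dx":0,"dy":0,"dz":0,"turn":0,"fingers":0.9},
    {"dx":0,"dy":0,"dz":0,"turn":0,"fingers":0.9},
    {"dx":0,"dy":0,"dz":0,"turn":0,"fingers":0.9},
    {"dx":0,"dy":0,"dz":0,"turn":0,"fingers":0.9}
  ]
}}

```text
time: 16.75
position: [0.4367, 0.1935, 0.2135]
eef_rot: [0.974, 0.228, -0.002, 0.0]
force: [0.2, -0.4, -0.4]
gripper_width: 0.079
```

Run:
```python
from h import *
im,P=look('reducer_center',.0825,[.437,.1926],'w7.png')
print(refine(im,P,np.array([.437,.1926]),.11,.0145)[1])
```

```text
t 16.8 tcp [0.4369 0.1936 0.2138] F [-0.  -0.1 -0.1] w 0.0792
centre line tool x,y [[0.896, 0.444], [0.444, -0.896]]
sil [(0.91, array([0.436 , 0.1933]), 'area ratio', 0.93)]
hough [(array([0.4501, 0.1997]), np.float32(0.0208)), (array([0.4366, 0.1937]), np.float32(0.0191)), (array([0.4444, 0.2004]), np.float32(0.0195))]
[(array([0.4366, 0.1933]), np.float32(0.0146)), (array([0.4523, 0.1922]), np.float32(0.0153)), (array([0.4561, 0.1993]), np.float32(0.0153))]
```

View pics/w7.png

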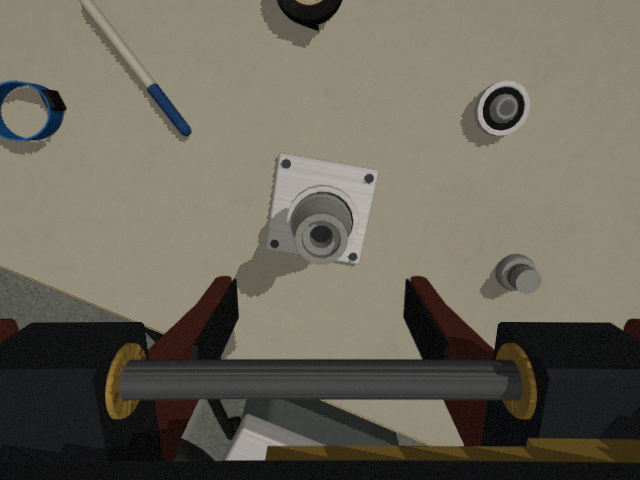

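The reducer sits level on the ring, top at (321,237), bore centre (0.4366, 0.1934). The small ring is next.

Emit:
{"fn": "play_rows", "kwargs": {
  "series": [
    {"dx":0.02,"dy":-0.0135,"dz":0,"turn":0,"fingers":0.9},
    {"dx":0.02,"dy":-0.0135,"dz":0,"turn":0,"fingers":0.9},
    {"dx":0.02,"dy":-0.0135,"dz":0,"turn":0,"fingers":0.9},
    {"dx":0.02,"dy":-0.0135,"dz":0,"turn":0,"fingers":0.9},
    {"dx":0.02,"dy":-0.0135,"dz":-0.02,"turn":0,"fingers":0.9},
    {"dx":0.02,"dy":-0.0135,"dz":-0.025,"turn":0,"fingers":0.9},
    {"dx":0.02,"dy":-0.0135,"dz":-0.025,"turn":0,"fingers":0.9},
    {"dx":0.022,"dy":-0.0135,"dz":-0.015,"turn":0,"fingers":0.9},
    {"dx":0,"dy":0,"dz":0,"turn":0,"fingers":0.9},
    {"dx":0,"dy":0,"dz":0,"turn":0,"fingers":0.9}
  ]
}}

```text
time: 17.68
position: [0.5995, 0.0851, 0.1283]
eef_rot: [0.974, 0.227, -0.002, -0.0]
force: [0.1, 0.3, 0.1]
gripper_width: 0.0789
```

Run:
```python
from h import *
snap('wrist');snap('wrist');snap('wrist');look('small_ring_center',.01,[.6,.085],'w8.png')
```

```text
t 17.88 tcp [0.5992 0.0865 0.1309] F [-0.7 -0.1 -0.1] w 0.079
centre line tool x,y [[0.896, 0.444], [0.444, -0.896]]
sil [(0.87, array([0.5972, 0.0872]), 'area ratio', 0.95)]
hough [(array([0.5977, 0.0872]), np.float32(0.0234)), (array([0.5924, 0.0898]), np.float32(0.0244)), (array([0.5999, 0.0816]), np.float32(0.0248))]
```

Emit:
{"fn": "play_rows", "kwargs": {
  "series": [
    {"dx":-0.0015,"dy":0.0005,"dz":-0.02,"turn":0,"fingers":0.9},
    {"dx":0,"dy":0,"dz":-0.03,"turn":0,"fingers":0.9},
    {"dx":0,"dy":0,"dz":-0.03,"turn":0,"fingers":0.9},
    {"dx":0,"dy":0,"dz":-0.025,"turn":0,"fingers":0.9},
    {"dx":0,"dy":0,"dz":-0.015,"turn":0,"fingers":0.9},
    {"dx":0,"dy":0,"dz":-0.008,"turn":0,"fingers":0.9},
    {"dx":0,"dy":0,"dz":0,"turn":0,"fingers":0.8},
    {"dx":0,"dy":0,"dz":0,"turn":0,"fingers":0.7},
    {"dx":0,"dy":0,"dz":0,"turn":0,"fingers":0.6},
    {"dx":0,"dy":0,"dz":0,"turn":0,"fingers":0.4}
  ]
}}

```text
time: 18.77
position: [0.5991, 0.0865, 0.0034]
eef_rot: [0.974, 0.228, 0.001, 0.0]
force: [0.3, -0.4, -0.7]
gripper_width: 0.0556
```

Emit:
{"fn": "play_rows", "kwargs": {
  "series": [
    {"dx":0,"dy":0,"dz":0,"turn":0,"fingers":0.4},
    {"dx":0,"dy":0,"dz":0,"turn":0,"fingers":0.4},
    {"dx":0,"dy":0,"dz":0,"turn":0,"fingers":0.4},
    {"dx":0,"dy":0,"dz":0,"turn":0,"fingers":0.4},
    {"dx":0,"dy":0,"dz":0,"turn":0,"fingers":0.4},
    {"dx":0,"dy":0,"dz":0,"turn":0,"fingers":0.4},
    {"dx":0,"dy":0,"dz":0,"turn":0,"fingers":0.4},
    {"dx":0,"dy":0,"dz":0,"turn":0,"fingers":0.4},
    {"dx":0,"dy":0,"dz":0,"turn":0,"fingers":0.4},
    {"dx":0,"dy":0,"dz":0,"turn":0,"fingers":0.4}
  ]
}}

```text
time: 19.6
position: [0.5989, 0.0864, 0.003]
eef_rot: [0.974, 0.228, 0.001, 0.0]
force: [-0.7, 0.8, 6.1]
gripper_width: 0.0473
```

Emit:
{"fn": "play_rows", "kwargs": {
  "series": [
    {"dx":0,"dy":0,"dz":0.01,"turn":0,"fingers":0.4},
    {"dx":0,"dy":0,"dz":0.02,"turn":0,"fingers":0.4},
    {"dx":0,"dy":0,"dz":0.03,"turn":0,"fingers":0.4},
    {"dx":0,"dy":0,"dz":0.035,"turn":0,"fingers":0.4},
    {"dx":0,"dy":0,"dz":0.035,"turn":0,"fingers":0.4},
    {"dx":0,"dy":0,"dz":0.03,"turn":0,"fingers":0.4},
    {"dx":0,"dy":0,"dz":0.015,"turn":0,"fingers":0.4},
    {"dx":-0.015,"dy":0.01,"dz":0.005,"turn":0,"fingers":0.4},
    {"dx":-0.021,"dy":0.014,"dz":0,"turn":0,"fingers":0.4},
    {"dx":-0.021,"dy":0.014,"dz":0,"turn":0,"fingers":0.4}
  ]
}}

```text
time: 20.43
position: [0.5396, 0.1247, 0.1822]
eef_rot: [0.974, 0.227, -0.0, -0.0]
force: [-0.1, 0.4, -1.3]
gripper_width: 0.047
```

Emit:
{"fn": "play_rows", "kwargs": {
  "series": [
    {"dx":-0.021,"dy":0.014,"dz":0,"turn":0,"fingers":0.4},
    {"dx":-0.021,"dy":0.014,"dz":0,"turn":0,"fingers":0.4},
    {"dx":-0.021,"dy":0.014,"dz":0,"turn":0,"fingers":0.4},
    {"dx":-0.021,"dy":0.014,"dz":0,"turn":0,"fingers":0.4},
    {"dx":-0.0205,"dy":0.0135,"dz":0,"turn":0,"fingers":0.4},
    {"dx":0,"dy":0,"dz":0,"turn":0,"fingers":0.4},
    {"dx":0,"dy":0,"dz":0,"turn":0,"fingers":0.4},
    {"dx":0,"dy":0,"dz":0,"turn":0,"fingers":0.4},
    {"dx":0,"dy":0,"dz":0,"turn":0,"fingers":0.4},
    {"dx":0,"dy":0,"dz":0,"turn":0,"fingers":0.4}
  ]
}}

```text
time: 21.27
position: [0.4374, 0.1934, 0.182]
eef_rot: [0.974, 0.227, 0.0, 0.0]
force: [-0.1, -0.4, -0.9]
gripper_width: 0.047
```

Run:
```python
from h import *
s=ctrl.get_state(); p=s['position']
look('small_ring_center',p[2]+.007,p[:2],'w9.png')
```

```text
t 21.32 tcp [0.4374 0.1934 0.182 ] F [-1.2  0.1  0.1] w 0.047
centre line tool x,y [[0.897, 0.443], [0.443, -0.897]]
sil [(0.95, array([0.4365, 0.1933]), 'area ratio', 0.96)]
hough [(array([0.4366, 0.1934]), np.float32(0.0235)), (array([0.4389, 0.1878]), np.float32(0.0244)), (array([0.4415, 0.1968]), np.float32(0.0244))]
```

View pics/w9.png

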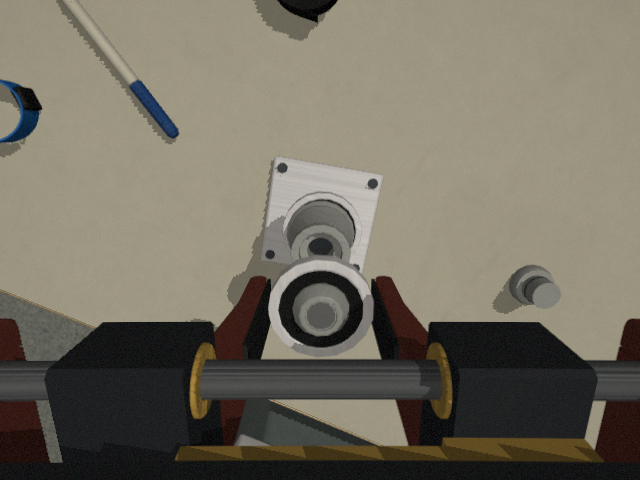

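The ring is held level at (0.4366, 0.1934), exactly over the bore. I'll lower it.

Emit:
{"fn": "play_rows", "kwargs": {
  "series": [
    {"dx":0,"dy":0,"dz":-0.015,"turn":0,"fingers":0.4},
    {"dx":0,"dy":0,"dz":-0.02,"turn":0,"fingers":0.4},
    {"dx":0,"dy":0,"dz":-0.02,"turn":0,"fingers":0.4},
    {"dx":0,"dy":0,"dz":-0.01,"turn":0,"fingers":0.4},
    {"dx":0,"dy":0,"dz":0,"turn":0,"fingers":0.4},
    {"dx":0,"dy":0,"dz":0,"turn":0,"fingers":0.4},
    {"dx":0,"dy":0,"dz":0,"turn":0,"fingers":0.4},
    {"dx":0,"dy":0,"dz":-0.002,"turn":0,"fingers":0.4},
    {"dx":0,"dy":0,"dz":-0.002,"turn":0,"fingers":0.4},
    {"dx":0,"dy":0,"dz":0,"turn":0,"fingers":0.4}
  ]
}}

```text
time: 22.2
position: [0.437, 0.1939, 0.1134]
eef_rot: [0.974, 0.228, 0.0, -0.0]
force: [-0.2, -0.7, -0.9]
gripper_width: 0.0472
```

Emit:
{"fn": "play_rows", "kwargs": {
  "series": [
    {"dx":0,"dy":0,"dz":-0.0015,"turn":0,"fingers":0.4},
    {"dx":0,"dy":0,"dz":-0.0015,"turn":0,"fingers":0.4},
    {"dx":0,"dy":0,"dz":-0.001,"turn":0,"fingers":0.4},
    {"dx":0,"dy":0,"dz":-0.001,"turn":0,"fingers":0.4},
    {"dx":0,"dy":0,"dz":0,"turn":0,"fingers":0.4},
    {"dx":0,"dy":0,"dz":-0.001,"turn":0,"fingers":0.4},
    {"dx":0,"dy":0,"dz":0,"turn":0,"fingers":0.4},
    {"dx":0,"dy":0,"dz":0,"turn":0,"fingers":0.4},
    {"dx":0,"dy":0,"dz":0,"turn":0,"fingers":0.4},
    {"dx":0,"dy":0,"dz":0,"turn":0,"fingers":0.4}
  ]
}}

```text
time: 23.03
position: [0.4367, 0.1938, 0.1071]
eef_rot: [0.974, 0.228, -0.0, -0.0]
force: [0.1, 0.4, -0.6]
gripper_width: 0.0475
```

Emit:
{"fn": "play_rows", "kwargs": {
  "series": [
    {"dx":0,"dy":0,"dz":-0.0005,"turn":0,"fingers":0.4},
    {"dx":0,"dy":0,"dz":0,"turn":0,"fingers":0.4},
    {"dx":0,"dy":0,"dz":0,"turn":0,"fingers":0.6},
    {"dx":0,"dy":0,"dz":0,"turn":0,"fingers":0.8},
    {"dx":0,"dy":0,"dz":0,"turn":0,"fingers":0.9},
    {"dx":0,"dy":0,"dz":0,"turn":0,"fingers":0.9},
    {"dx":0,"dy":0,"dz":0,"turn":0,"fingers":0.9},
    {"dx":0,"dy":0,"dz":0,"turn":0,"fingers":0.9},
    {"dx":0,"dy":0,"dz":0,"turn":0,"fingers":0.9},
    {"dx":0,"dy":0,"dz":0,"turn":0,"fingers":0.9}
  ]
}}

```text
time: 23.87
position: [0.4367, 0.1938, 0.1066]
eef_rot: [0.974, 0.228, -0.0, -0.0]
force: [-1.3, -0.5, -0.1]
gripper_width: 0.0791
```

Emit:
{"fn": "play_rows", "kwargs": {
  "series": [
    {"dx":0,"dy":0,"dz":0.02,"turn":0,"fingers":0.9},
    {"dx":0,"dy":0,"dz":0.03,"turn":0,"fingers":0.9},
    {"dx":0,"dy":0,"dz":0.03,"turn":0,"fingers":0.9},
    {"dx":0,"dy":0,"dz":0.03,"turn":0,"fingers":0.9},
    {"dx":0,"dy":0,"dz":0.01,"turn":0,"fingers":0.9},
    {"dx":0,"dy":0,"dz":0,"turn":0,"fingers":0.9},
    {"dx":0,"dy":0,"dz":0,"turn":0,"fingers":0.9},
    {"dx":0,"dy":0,"dz":0,"turn":0,"fingers":0.9},
    {"dx":0,"dy":0,"dz":0,"turn":0,"fingers":0.9},
    {"dx":0,"dy":0,"dz":0,"turn":0,"fingers":0.9}
  ]
}}

```text
time: 24.7
position: [0.4357, 0.1935, 0.225]
eef_rot: [0.974, 0.228, -0.002, 0.0]
force: [0.1, 0.1, -0.8]
gripper_width: 0.079
```

Run:
```python
from h import *
im,P=look('small_ring_center',.114,[.437,.1934],'w10.png')
print('cap',sil('cap_center','wrist',.015,P))
```

```text
t 24.75 tcp [0.4359 0.1936 0.2253] F [ 0.1  0.5 -0. ] w 0.079
centre line tool x,y [[0.896, 0.444], [0.444, -0.896]]
sil [(0.82, array([0.4356, 0.1938]), 'area ratio', 0.94)]
hough [(array([0.4362, 0.193 ]), np.float32(0.0239)), (array([0.4474, 0.2001]), np.float32(0.0244)), (array([0.4407, 0.1967]), np.float32(0.0239))]
cap [(0.83, array([ 0.4681, -0.0204]), 'area ratio', 0.92)]
```

View pics/w10.png

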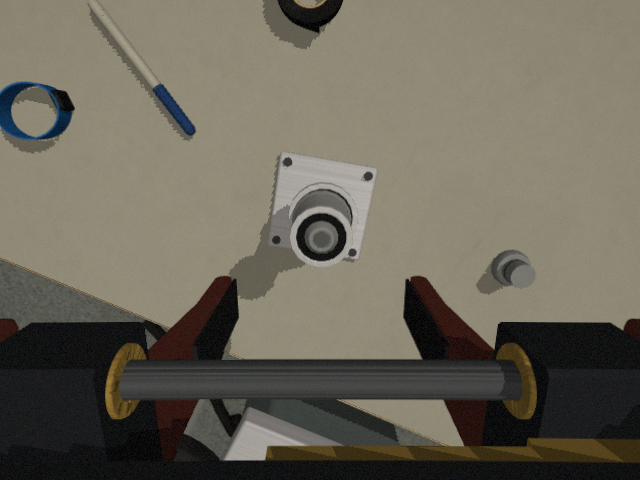

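The small ring sits level at (321,237), (0.436, 0.1934). The cap is next, at about (0.468, -0.020).

Emit:
{"fn": "play_rows", "kwargs": {
  "series": [
    {"dx":0.004,"dy":-0.0265,"dz":0,"turn":0,"fingers":0.9},
    {"dx":0.004,"dy":-0.027,"dz":0,"turn":0,"fingers":0.9},
    {"dx":0.004,"dy":-0.027,"dz":0,"turn":0,"fingers":0.9},
    {"dx":0.004,"dy":-0.027,"dz":0,"turn":0,"fingers":0.8},
    {"dx":0.004,"dy":-0.027,"dz":-0.02,"turn":0,"fingers":0.7},
    {"dx":0.004,"dy":-0.027,"dz":-0.025,"turn":0,"fingers":0.7},
    {"dx":0.004,"dy":-0.027,"dz":-0.025,"turn":0,"fingers":0.7},
    {"dx":0.004,"dy":-0.025,"dz":-0.02,"turn":0,"fingers":0.7},
    {"dx":0,"dy":0,"dz":0,"turn":0,"fingers":0.7},
    {"dx":0,"dy":0,"dz":0,"turn":0,"fingers":0.7}
  ]
}}

```text
time: 25.68
position: [0.4679, -0.0203, 0.1355]
eef_rot: [0.974, 0.226, -0.001, -0.001]
force: [0.1, 0.7, 0.7]
gripper_width: 0.0617
```

Run:
```python
from h import *
snap('wrist');snap('wrist');snap('wrist');look('cap_center',.015,[.468,-.0204],'w11.png')
```

```text
t 25.88 tcp [ 0.4693 -0.0188  0.1375] F [-0.1 -0.3  1. ] w 0.0616
centre line tool x,y [[0.896, 0.445], [0.445, -0.896]]
sil [(0.85, array([ 0.4688, -0.0202]), 'area ratio', 0.88)]
hough [(array([ 0.4724, -0.019 ]), np.float32(0.0127))]
```

Run:
```python
from h import *
im,P=snap('wrist')
out=[]
for c in [(.4688,-.0202),(.4705,-.0198)]:
    v=cv2.resize(im[150:290,240:400,::-1],None,fx=2.5*1,fy=2.5,interpolation=cv2.INTER_CUBIC)
    for z,r in [(.03,.013),(.011,.02),(0,.02)]:
        u=((proj(P,circ(*c,z,r))-[240,150])*2.5).astype(np.int32); cv2.polylines(v,[u],True,(0,0,255) if z>.02 else (0,255,0),1)
    out.append(v)
cv2.imwrite('pics/w12.png',np.hstack(out))
```

```text
(no output)
```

View pics/w12.png

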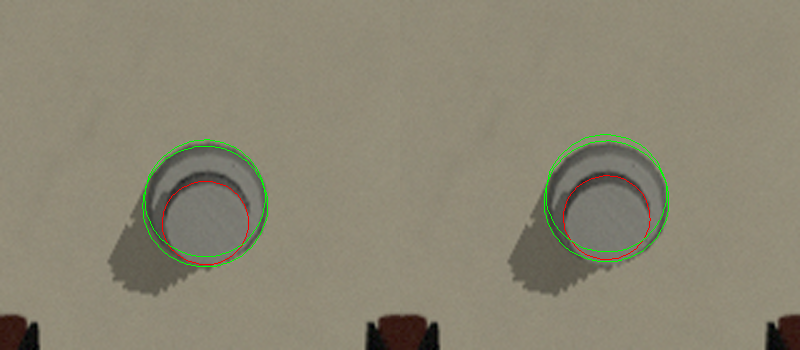

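The left overlay, the silhouette fit at (0.4688, -0.0202), matches the flange and boss. I'll grip the boss.

Emit:
{"fn": "play_rows", "kwargs": {
  "series": [
    {"dx":-0.0005,"dy":-0.0015,"dz":-0.02,"turn":0,"fingers":0.7},
    {"dx":0,"dy":0,"dz":-0.03,"turn":0,"fingers":0.7},
    {"dx":0,"dy":0,"dz":-0.03,"turn":0,"fingers":0.7},
    {"dx":0,"dy":0,"dz":-0.025,"turn":0,"fingers":0.7},
    {"dx":0,"dy":0,"dz":-0.012,"turn":0,"fingers":0.7},
    {"dx":0,"dy":0,"dz":-0.0065,"turn":0,"fingers":0.7},
    {"dx":0,"dy":0,"dz":0,"turn":0,"fingers":0.7},
    {"dx":0,"dy":0,"dz":0,"turn":0,"fingers":0.6},
    {"dx":0,"dy":0,"dz":0,"turn":0,"fingers":0.5},
    {"dx":0,"dy":0,"dz":0,"turn":0,"fingers":0.4}
  ]
}}

```text
time: 26.82
position: [0.4693, -0.0212, 0.0142]
eef_rot: [0.974, 0.228, 0.001, 0.0]
force: [0.1, 0.4, 0.2]
gripper_width: 0.0451
```

Emit:
{"fn": "play_rows", "kwargs": {
  "series": [
    {"dx":0,"dy":0,"dz":0,"turn":0,"fingers":0.3},
    {"dx":0,"dy":0,"dz":0,"turn":0,"fingers":0.15},
    {"dx":0,"dy":0,"dz":0,"turn":0,"fingers":0.15},
    {"dx":0,"dy":0,"dz":0,"turn":0,"fingers":0.15},
    {"dx":0,"dy":0,"dz":0,"turn":0,"fingers":0.15},
    {"dx":0,"dy":0,"dz":0,"turn":0,"fingers":0.15},
    {"dx":0,"dy":0,"dz":0,"turn":0,"fingers":0.15},
    {"dx":0,"dy":0,"dz":0,"turn":0,"fingers":0.15},
    {"dx":0,"dy":0,"dz":0,"turn":0,"fingers":0.15},
    {"dx":0,"dy":0,"dz":0,"turn":0,"fingers":0.15}
  ]
}}

```text
time: 27.65
position: [0.4686, -0.0213, 0.0136]
eef_rot: [0.974, 0.228, 0.0, 0.0]
force: [-0.7, -0.4, 7.2]
gripper_width: 0.0252
```

Emit:
{"fn": "play_rows", "kwargs": {
  "series": [
    {"dx":0,"dy":0,"dz":0.01,"turn":0,"fingers":0.15},
    {"dx":0,"dy":0,"dz":0.02,"turn":0,"fingers":0.15},
    {"dx":0,"dy":0,"dz":0.03,"turn":0,"fingers":0.15},
    {"dx":0,"dy":0,"dz":0.035,"turn":0,"fingers":0.15},
    {"dx":0,"dy":0,"dz":0.035,"turn":0,"fingers":0.15},
    {"dx":0,"dy":0,"dz":0.03,"turn":0,"fingers":0.15},
    {"dx":0,"dy":0,"dz":0.02,"turn":0,"fingers":0.15},
    {"dx":-0.003,"dy":0.02,"dz":0.006,"turn":0,"fingers":0.15},
    {"dx":-0.004,"dy":0.028,"dz":0,"turn":0,"fingers":0.15},
    {"dx":-0.0045,"dy":0.0285,"dz":0,"turn":0,"fingers":0.15}
  ]
}}

```text
time: 28.48
position: [0.4571, 0.0556, 0.2]
eef_rot: [0.974, 0.227, 0.001, 0.0]
force: [0.5, 0.6, -0.6]
gripper_width: 0.0249
```

Emit:
{"fn": "play_rows", "kwargs": {
  "series": [
    {"dx":-0.004,"dy":0.028,"dz":0,"turn":0,"fingers":0.15},
    {"dx":-0.004,"dy":0.028,"dz":0,"turn":0,"fingers":0.15},
    {"dx":-0.004,"dy":0.028,"dz":0,"turn":0,"fingers":0.15},
    {"dx":-0.004,"dy":0.028,"dz":0,"turn":0,"fingers":0.15},
    {"dx":-0.005,"dy":0.026,"dz":0,"turn":0,"fingers":0.15},
    {"dx":0,"dy":0,"dz":0,"turn":0,"fingers":0.15},
    {"dx":0,"dy":0,"dz":0,"turn":0,"fingers":0.15},
    {"dx":0,"dy":0,"dz":0,"turn":0,"fingers":0.15},
    {"dx":0,"dy":0,"dz":0,"turn":0,"fingers":0.15},
    {"dx":0,"dy":0,"dz":0,"turn":0,"fingers":0.15}
  ]
}}

```text
time: 29.32
position: [0.4359, 0.1923, 0.199]
eef_rot: [0.974, 0.227, -0.0, 0.0]
force: [-1.0, -0.2, -0.7]
gripper_width: 0.0255
```

Run:
```python
from h import *
s=ctrl.get_state(); p=s['position']
im,P=look('cap_center',p[2]+.0012,p[:2],'w13.png')
for c in [p[:2]]:
    for z,r in [(.03,.013),(.011,.02),(0,.02)]:
        u=proj(P,circ(*c,z+p[2]-.0138,r)).astype(np.int32); cv2.polylines(im,[u],True,(255,0,0) if z>.02 else (0,255,0),1)
cv2.imwrite('pics/w13.png',im[:,:,::-1])
```

```text
t 29.37 tcp [0.4359 0.1924 0.1991] F [ 0.2  0.2 -0.6] w 0.0251
centre line tool x,y [[0.897, 0.442], [0.442, -0.897]]
sil [(0.91, array([0.4362, 0.1928]), 'area ratio', 0.87)]
hough [(array([0.4711, 0.2095]), np.float32(0.0131)), (array([0.4362, 0.193 ]), np.float32(0.0127)), (array([0.4613, 0.2073]), np.float32(0.0127))]
```

View pics/w13.png

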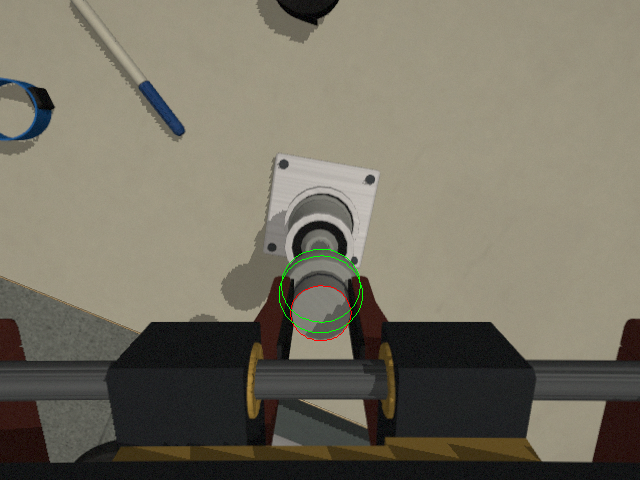

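The cap is upright in the jaws at (0.4362, 0.1928), against a target of (0.4361, 0.1933). I'll lower it.

Emit:
{"fn": "play_rows", "kwargs": {
  "series": [
    {"dx":0,"dy":0.0005,"dz":-0.015,"turn":0,"fingers":0.15},
    {"dx":0,"dy":0,"dz":-0.02,"turn":0,"fingers":0.15},
    {"dx":0,"dy":0,"dz":-0.015,"turn":0,"fingers":0.15},
    {"dx":0,"dy":0,"dz":-0.008,"turn":0,"fingers":0.15},
    {"dx":0,"dy":0,"dz":0,"turn":0,"fingers":0.15},
    {"dx":0,"dy":0,"dz":0,"turn":0,"fingers":0.15},
    {"dx":0,"dy":0,"dz":0,"turn":0,"fingers":0.15},
    {"dx":0,"dy":0,"dz":-0.002,"turn":0,"fingers":0.15},
    {"dx":0,"dy":0,"dz":0,"turn":0,"fingers":0.15},
    {"dx":0,"dy":0,"dz":0,"turn":0,"fingers":0.15}
  ]
}}

```text
time: 30.25
position: [0.436, 0.1939, 0.1396]
eef_rot: [0.974, 0.228, 0.0, -0.0]
force: [-0.3, 0.1, -1.0]
gripper_width: 0.0253
```

Emit:
{"fn": "play_rows", "kwargs": {
  "series": [
    {"dx":0,"dy":0,"dz":-0.002,"turn":0,"fingers":0.15},
    {"dx":0,"dy":0,"dz":-0.0015,"turn":0,"fingers":0.15},
    {"dx":0,"dy":0,"dz":-0.0015,"turn":0,"fingers":0.15},
    {"dx":0,"dy":0,"dz":-0.001,"turn":0,"fingers":0.15},
    {"dx":0,"dy":0,"dz":-0.001,"turn":0,"fingers":0.15},
    {"dx":0,"dy":0,"dz":0,"turn":0,"fingers":0.15},
    {"dx":0,"dy":0,"dz":0,"turn":0,"fingers":0.15},
    {"dx":0,"dy":0,"dz":0,"turn":0,"fingers":0.15},
    {"dx":0,"dy":0,"dz":0,"turn":0,"fingers":0.15},
    {"dx":0,"dy":0,"dz":0,"turn":0,"fingers":0.15}
  ]
}}

```text
time: 31.08
position: [0.4358, 0.1939, 0.1322]
eef_rot: [0.974, 0.228, 0.0, -0.0]
force: [0.5, -1.7, -1.3]
gripper_width: 0.0253
```

Emit:
{"fn": "play_rows", "kwargs": {
  "series": [
    {"dx":0,"dy":0,"dz":-0.0005,"turn":0,"fingers":0.15},
    {"dx":0,"dy":0,"dz":-0.0002,"turn":0,"fingers":0.15},
    {"dx":0,"dy":0,"dz":0,"turn":0,"fingers":0.3},
    {"dx":0,"dy":0,"dz":0,"turn":0,"fingers":0.5},
    {"dx":0,"dy":0,"dz":0,"turn":0,"fingers":0.7},
    {"dx":0,"dy":0,"dz":0,"turn":0,"fingers":0.8},
    {"dx":0,"dy":0,"dz":0,"turn":0,"fingers":0.8},
    {"dx":0,"dy":0,"dz":0,"turn":0,"fingers":0.8},
    {"dx":0,"dy":0,"dz":0,"turn":0,"fingers":0.8},
    {"dx":0,"dy":0,"dz":0,"turn":0,"fingers":0.8}
  ]
}}

```text
time: 31.92
position: [0.4358, 0.1938, 0.1314]
eef_rot: [0.974, 0.228, -0.0, -0.0]
force: [0.6, 0.2, 0.5]
gripper_width: 0.0686
```

Emit:
{"fn": "play_rows", "kwargs": {
  "series": [
    {"dx":0,"dy":0,"dz":0.01,"turn":0,"fingers":0.8},
    {"dx":0,"dy":0,"dz":0.025,"turn":0,"fingers":0.8},
    {"dx":0,"dy":0,"dz":0.03,"turn":0,"fingers":0.8},
    {"dx":0,"dy":0,"dz":0.03,"turn":0,"fingers":0.8},
    {"dx":0,"dy":0,"dz":0.015,"turn":0,"fingers":0.8},
    {"dx":0,"dy":0,"dz":0,"turn":0,"fingers":0.8},
    {"dx":0,"dy":0,"dz":0,"turn":0,"fingers":0.8},
    {"dx":0,"dy":0,"dz":0,"turn":0,"fingers":0.8},
    {"dx":0,"dy":0,"dz":0,"turn":0,"fingers":0.8},
    {"dx":0,"dy":0,"dz":0,"turn":0,"fingers":0.8}
  ]
}}

```text
time: 32.75
position: [0.4348, 0.1936, 0.24]
eef_rot: [0.974, 0.228, -0.001, 0.0]
force: [0.1, -0.1, -0.4]
gripper_width: 0.0704
```

Run:
```python
from h import *
def ov(im,P,c):
    for z,r in [(.05-.005,.032),(.055,.032),(.055,.027),(.11,.02),(.11,.024),(.118,.024),(.118,.02),(.129,.02),(.148,.013)]:
        u=proj(P,circ(*c,z,r)).astype(np.int32); cv2.polylines(im,[u],True,(255,0,0) if z>.115 else (0,255,0),1)
im,P=look('cap_center',.133,[.436,.1934]); 
a=im[120:320,220:420].copy(); b=im.copy(); ov(b,P,(.4363,.1932)); b=b[120:320,220:420]
im,Q=snap('scene'); m=proj(Q,[.436,.193,.09])[0].astype(int); r=np.s_[m[1]-50:m[1]+50,m[0]-50:m[0]+50]
c=im[r].copy(); ov(im,Q,(.4363,.1932)); d=im[r]
f=lambda x:cv2.resize(x,(390,290),interpolation=cv2.INTER_CUBIC)
cv2.imwrite('pics/w14.png',np.vstack([np.hstack([f(a),f(b)]),np.hstack([f(c),f(d)])])[:,:,::-1])
```

```text
t 32.8 tcp [0.4349 0.1936 0.2402] F [0.8 0.1 0.4] w 0.0704
centre line tool x,y [[0.896, 0.444], [0.444, -0.896]]
sil [(0.67, array([0.4361, 0.1944]), 'area ratio', 0.92)]
hough [(array([0.4401, 0.1963]), np.float32(0.0125)), (array([0.4603, 0.1967]), np.float32(0.0123)), (array([0.4584, 0.2072]), np.float32(0.0135))]
```

View pics/w14.png

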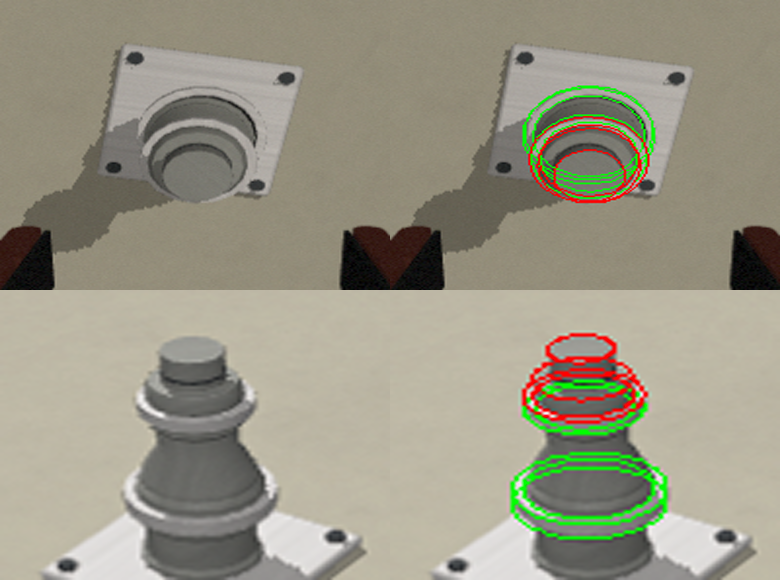

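The stack is upright and level. In the scene crop every part sits flush on the one below, and the model overlay differs only by a small uniform shift of about 1 px. I'll hand in.

```bash
python3 -c "
from rig import ctrl
print(ctrl.sign_off(), ctrl.get_state()['time'])"
```

```text
the job is handed in; nothing more can be done
the job is handed in; nothing more can be done
```

The joint is built on the port: large ring, reducer, small ring and cap, each gripped, centred with the wrist camera, lowered into its seat and released. I handed it in at about 33 s with the gripper open and clear, roughly 90 mm above the stack. No verdict is reported.

**Last checks:**
- **Seating:** the gripper ended each lowering within 0.5 mm of the height calculated for a seated part. The final wrist and scene pictures show an upright, coaxial stack with no visible gaps. Measured centres were (0.437, 0.193) for the large ring, (0.437, 0.193) for the reducer, (0.436, 0.193) for the small ring and (0.436, 0.194) for the cap.
- **Bystanders:** I did not go near the tape roll, screw pot or solder spool, and I did not measure them again at the end.

**Checks that disagreed:**
- **Port:** the circle fit was about 3 mm off because of shadow. I used the base plate holes and the flange edges instead.
- **Cap:** the circle fit was about 4 mm off both before gripping and in the final check. The silhouette fit matched the picture before gripping, so I relied on it both times.
- **Scene overlay:** it showed a uniform shift of about 1 px, which is within calibration.

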